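# Centre the grip gauge on the ball cup and pump it up

### The job

The top-heavy finger grip gauge stands off-centre on the small ball cup of the lift. With shut fingers, nudge it low down with light taps until it stands upright in the middle of the cup, without pinching, lifting or toppling it, then take your hand away from it and press the pump lever fully down to raise the cup, the gauge staying centred. Leave everything else where it stands.

Things in the scene. Friction and masses are not known exactly. Their poses are not given: they have to be found in the camera images.
- gauge: finger grip gauge: aluminium mushroom, 55 to 100 g, 60 mm tall, top-heavy; foot 26 mm in diameter, flange 34 mm (its widest part) from 3 to 10 mm above the underside, stem 18 mm, rounded head 29 mm from 40 to 60 mm. Pushed at the flange it slides, at the head it tips. Starts upright on the cup, 13 to 20 mm off-centre in any direction. Origin: centre of the underside, z up.
- cup_top (a point): centre of the flat top face of the lift's steel ball cup, a round disc 72 mm in diameter with open air around it, with a dark engraved circle of 41 mm diameter concentric on it. The face is level, 62 mm above the counter with the lever up, and rises 25 mm as the lever is pressed through its travel.
- pump_lever (a joint): angle of the pump lever: 0 = up (start), 0.5 rad = fully down against its stop. The cup rises 50 mm per rad of it. It needs about 5 to 12 N downward on the paddle and stays where it is left.
- paddle_top (a point): centre of the top face of the flat steel paddle at the free end of the pump lever; the paddle is 46 mm wide, 42 mm along the lever, 12 mm thick. It moves with the lever: 120 mm from the hinge, it slopes up away from the hinge by 0.45 rad at lever 0, and down by 0.05 rad at lever 0.5, ending about 50 mm above the counter.
- lever_hinge (a point): the lever's hinge axis (level, across the lever), 50 mm above the counter, between the cup and the paddle, 75 mm from the cup's axis. Cup axis, hinge and paddle lie in one upright plane. Does not move.
- lift: the fixed lift: grey base plate 120 x 210 x 12 mm, bolted down, carrying the cup column and, on its own -y side, two lever cheeks up to 62 mm. Origin on the counter below the cup's axis; the lever reaches along its -y.
- thumb_insert: black rubber thumb insert, upright tube 32 mm across, 45 mm tall; origin at the centre of its underside; a bystander, to be left alone
- collar: brass depth stop collar, ring 44 mm across, 16 mm tall; origin at the centre of its underside; a bystander, to be left alone
- ball_plug: resin ball plug, upright cylinder 31 mm across, 40 mm tall; origin at the centre of its underside; a bystander, to be left alone
- screwdriver: screwdriver lying on the counter; origin at the centre of its length, at the counter; a bystander, to be left alone
- sanding_disc: flat grey sanding disc, 120 mm across, 12 mm thick; origin at the centre of its underside; a bystander, to be left alone
- tape_roll: roll of tape lying flat, 100 mm across, 25 mm tall; origin at the centre of its underside; a bystander, to be left alone
- cleaner: bottle of ball cleaner, 60 mm across, 150 mm tall; origin at the centre of its underside; a bystander, to be left alone
Mind the look-alikes: they are no part of the job. Several things have the shape of the gauge; the one meant has the colours described above.

How it is judged:
By the outcome, as a careful person would: the job done as asked, in the order asked, and still so for the second after the job is handed in, with the robot touching nothing.
It also fails if it takes over 48 s, if anything falls off the work surface, if the arm or the gripper's body presses on something with over 40 N, if the wrist force passes 120 N, or if a joint passes its speed limit or range.

### The arm

A 6-joint arm with a two-finger parallel gripper is mounted at the origin on the work surface. World frame = base frame: x ahead of the robot, y to its left, z up, the work surface at z = 0. Lengths are in mm, angles in rad, forces in N, time in s.
With the tool pointing down it reaches from about 300 to 875 mm from the base axis. Payload 4.2 kg.
Tool frame: the origin (TCP) lies at the very end of the fingers, on their centre line; the grasp point (between the pads) lies 19 mm behind it; z points along the fingers, y is the line along which they close (so a half turn about z gives the same grasp; the last joint's range is limited). The gripper opens to 85 mm and grips with 20 to 120 N. Pads are 22 mm wide; open, the fingers measure 114 mm over their backs; the gripper's body (76 mm by 85 mm) begins 54 mm behind the grasp point. The pads swing forward as they close: fully open they stand 13 mm farther back than shut.
Start: joints at [-1.343, 0.32, 1.565, -0, 1.257, -0.02], TCP at [141.033, -557.45, 231.338] pointing down, gripper open.
Joint ranges: [-3.11, 3.11], [-0.84, 2.01], [0.21, 2.61], [-1.34, 4.49], [0.05, 2.63], [-2.56, 2.56]. Speed limits (rad/s): [2.57, 2.57, 3.14, 3.14, 3.14, 3.14].

### API

Orientations are given as [roll, pitch, yaw] about the fixed x, y, z axes, in that order (R = Rz(yaw) Ry(pitch) Rx(roll)).
In Python, from workcell import manip gives the robot as it stands. The module is installed in compiled form; this text tells all that it offers.
- The arm moves only by the tool drive_tool, never from a script. Its argument "commands" is a list of rows, each an object of numbers: "dx", "dy", "dz": the shift along the world's x, y, z in m; "rx", "ry", "rz": the turn, a rotation vector about the world's x, y, z in degrees; "claw": the opening, from -1 (shut) to 1 (fully open). A call has 1 to 5 rows; each row shifts and turns the commanded pose from where the row before left it; what a row does not reach is not made up. A row lasts 1/10 s, in which the tool goes at most 50 mm and 8.59 degrees, less where a joint would pass 70% of its speed; a pose out of reach is approached as far as the arm can. A call with a gripper value outside its range is refused whole. The fingers move at their own pace and stop on an object; "force" is the grip in N (left out, the last holds). Time passes only in rows, so rows that do not move let the fingers close. It gives the time, the measured TCP pose, the force, the opening and the grip force at its end, in the units of the state.
- manip.read_state(): the state, without advancing time (a new reading comes with each control period).
- manip.capture(name): name is "scene" or "top" or "wrist"; returns a dict with "pixels" (400x640x3 uint8, blue, green, red), "depth" (400x640 float32, mm along the optical axis (not along the pixel's ray), 0 where there is no reading), "intrinsics" (3x3 intrinsics, pixels), "k1" (the pictures are not rectified: a ray, as slopes to the right and down, at radius r is drawn at 1 + k1 r^2 times it, then the intrinsics apply), "pose" (4x4, takes a point from camera to world coordinates); the wrist camera has in their place "tool_from_camera" (4x4, takes a point from camera to tool coordinates, whose origin is the TCP and whose axes are the flange's). Camera axes: x right, y down, z forward; pixel columns grow to the right and rows downward; lengths in mm; the calibration is good to about 2 mm. A picture is of the moment at which its call begins: read the wrist's pose just before it.
- manip.hand_in(): hands the job in; it is judged then, once.
The state is a dict: "t": time; "joints": joint angles; "qd": joint speeds; "joint_efforts": joint torques, N m; "eef_pos": TCP position; "tool_rot": TCP orientation; "force": force on the tool from outside, world axes, zero at the start; "wrist_torque": the same for the moment, N m; "width": opening from 0.0 (shut) to 1.0 (fully open); "grip_force": force on a finger pad.
Only numpy, scipy, OpenCV 4.12 (cv2) and the standard library are available. Lean on these libraries where they do the work, as an engineer would, in place of code of your own. Each camera call takes 0.05 s, during which the arm holds its last target. There are 200 camera calls.

## Working session

There is one attempt and no reset: what is moved stays moved. The work goes in short steps, Python scripts to look and compute and a tool call to move; the robot and the scene stay as the last step left them, time stands still between calls to the robot, and variables do not carry over. Pictures are saved under pics/ and viewed, at most 10 in all, crops included, and the job is handed in when it is done.

Besides the shell and the picture viewer there is one more tool, called after ">>>" as name([rows], argument=value, ...), one row to a line, values as JSON. drive_tool: Moves the arm, as the interface text tells. Its arguments: {"type":"object","properties":{"commands":{"type":"array"},"force":{"type":"number"}},"required":["commands"]}

```bash
mkdir -p pics
cat > h.py <<'E'
import numpy as np, cv2, pickle
from workcell import manip
def cap(name):
    s=manip.read_state(); c=manip.capture(name); c=dict(c); c['state']=s
    return c
def ray(c,u,v):
    K=np.array(c['intrinsics']); k=c['k1']
    xd=(u-K[0,2])/K[0,0]; yd=(v-K[1,2])/K[1,1]
    x,y=xd,yd
    for _ in range(20):
        f=1+k*(x*x+y*y); x,y=xd/f,yd/f
    return np.array([x,y,1.])
def onz(c,u,v,z):
    P=np.array(c['pose']); d=P[:3,:3]@ray(c,u,v); o=P[:3,3]
    return o+d*(z-o[2])/d[2]
def pt(c,u,v):
    P=np.array(c['pose']); return P[:3,:3]@(ray(c,u,v)*c['depth'][int(v),int(u)])+P[:3,3]
def proj(c,p):
    P=np.array(c['pose']); q=P[:3,:3].T@(np.array(p)-P[:3,3]); x,y=q[:2]/q[2]; f=1+c['k1']*(x*x+y*y)
    K=np.array(c['intrinsics']); return K[0,0]*x*f+K[0,2],K[1,1]*y*f+K[1,2]
E
python3 - <<'E'
from h import *
s=cap('scene');t=cap('top')
cv2.imwrite('pics/scene0.png',s['pixels']);cv2.imwrite('pics/top0.png',t['pixels'])
pickle.dump((s,t),open('c0.pkl','wb'))
for c in(s,t): print(np.round(c['pose'],3).tolist(),np.array(c['intrinsics']).tolist(),c['k1'])
print(manip.read_state())
E
```

```text
[[0.776, 0.529, -0.343, 831.939], [0.63, -0.662, 0.406, -235.038], [-0.012, -0.531, -0.847, 712.245], [0.0, 0.0, 0.0, 1.0]] [[404.17181942578503, 0.0, 318.9044888640024], [0.0, 404.17181942578503, 195.04938846083922], [0.0, 0.0, 1.0]] -0.07068574364297507
[[0.039, -0.979, 0.202, 378.089], [-0.999, -0.038, 0.009, 52.103], [-0.001, -0.202, -0.979, 1032.446], [0.0, 0.0, 0.0, 1.0]] [[513.6859443615799, 0.0, 319.0965586652059], [0.0, 513.6859443615799, 202.1619702278586], [0.0, 0.0, 1.0]] 0.04448997774422816
{'t': 0.1, 'joints': array([-1.34299620e+00,  3.20222314e-01,  1.56553684e+00, -2.10768409e-05,
        1.25739231e+00, -2.00196093e-02]), 'qd': array([-0.0006011 , -0.00091064, -0.00377227,  0.00150554, -0.00013201,
        0.00064871]), 'joint_efforts': array([-3.35570858e-04, -4.16409087e+01, -2.34704590e+01, -1.05061488e-04,
        4.86431352e-03,  4.20836315e-06]), 'eef_pos': array([ 140.93204772, -557.03284791,  230.57741635]), 'tool_rot': array([-3.14003375e+00, -1.11687123e-05,  2.47826239e-01]), 'force': array([ 0.30292427, -0.08896095, -1.20448985]), 'wrist_torque': array([-0.03874691, -0.02185654,  0.04169685]), 'grip_force': 0.0, 'width': 1.0003483750697273}
```

View pics/scene0.png

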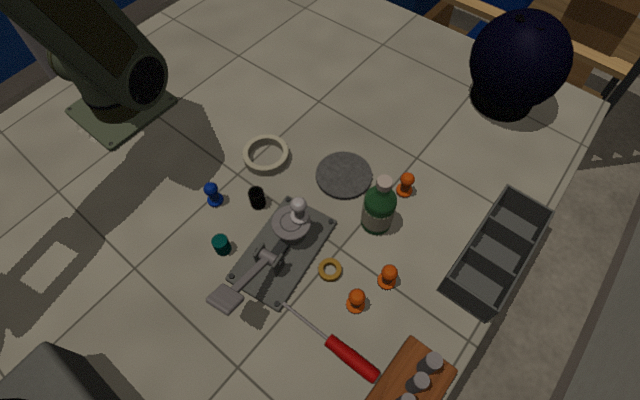

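View pics/top0.png

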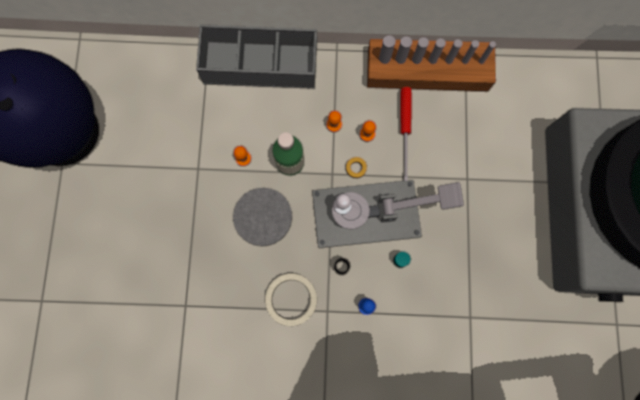

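The aluminium gauge stands on the cup at scene (298,210) and top (344,203). Orange look-alikes are at scene (406,183), (389,275) and (357,299), and a blue one at (212,193). Only the grey one on the cup fits the description. The paddle is at top (450,195). I'll confirm the gauge with an enlarged crop.

Run:
```python
from h import *
s,t=pickle.load(open('c0.pkl','rb'))
a=cv2.resize(s['pixels'][170:320,190:350],None,fx=4,fy=4,interpolation=cv2.INTER_CUBIC)[:600,:640]
b=cv2.resize(t['pixels'][170:260,300:480],None,fx=4,fy=4,interpolation=cv2.INTER_CUBIC)
cv2.imwrite('pics/a.png',a)
for u,v in [(344,204),(352,212),(450,195),(442,192),(388,207),(365,228),(316,194),(411,184),(418,235),(321,243)]:
    print(u,v,np.round(pt(t,u,v),1),t['depth'][v,u])
for u,v in [(298,203),(282,225),(225,300),(265,258)]: print(u,v,np.round(pt(s,u,v),1))
for n,u,v,z in [('cup',350,210,62)]:
    print(n,np.round(onz(t,u,v,z),1))
```

```text
344 204 [564.9  15.  119.4] 931.5981
352 212 [561.2  -3.   63.9] 985.01855
450 195 [ 592.2 -179.9  106.1] 948.3845
442 192 [ 598.1 -166.1  102.6] 953.1792
388 207 [574.8 -72.5  58.3] 992.69135
365 228 [539.2 -32.8  13.1] 1030.1245
316 194 [604.8  68.2  14.5] 1042.8491
411 184 [ 633.3 -124.2   14.3] 1047.1234
418 235 [ 529.3 -138.6   13.2] 1027.0835
321 243 [505.2  54.2  15.6] 1021.51404
298 203 [575.4  13.3 122.1]
282 225 [557.6 -15.5  63.4]
225 300 [ 596.2 -183.   111.5]
265 258 [576.3 -81.5  59.9]
cup [565.3   0.8  62. ]
```

View pics/a.png

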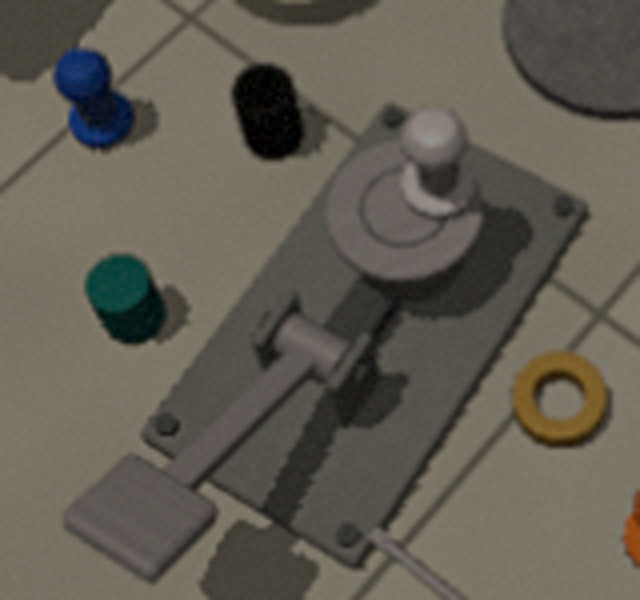

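The crop shows the plain metal gauge at crop (435,165), off the engraved circle toward the upper right. It is the one meant. Next I'll measure it from both views.

```bash
cat >> h.py <<'E'
def cloud(c):
    v,u=np.mgrid[0:400,0:640]; K=np.array(c['intrinsics']); 
    xd=(u-K[0,2])/K[0,0]; yd=(v-K[1,2])/K[1,1]; x,y=xd.copy(),yd.copy()
    for _ in range(20):
        f=1+c['k1']*(x*x+y*y); x,y=xd/f,yd/f
    z=c['depth'].astype(float); P=np.array(c['pose'])
    return np.stack([x*z,y*z,z],-1)@P[:3,:3].T+P[:3,3]
def circ(p):  # hull-circle centre, algebraic fit of hull pts
    h=cv2.convexHull(p.astype(np.float32))[:,0]; A=np.c_[2*h,np.ones(len(h))]
    s=np.linalg.lstsq(A,(h**2).sum(1),rcond=None)[0]; return s[:2],np.sqrt(s[2]+s[:2]@s[:2])
def measure(c,c0=(566,0),cz=62):
    W=cloud(c); p=W[c['depth']>0]; d=np.hypot(p[:,0]-c0[0],p[:,1]-c0[1])
    cup=p[(d<45)&(abs(p[:,2]-cz)<5)]; hd=p[(d<50)&(p[:,2]>cz+44)&(p[:,2]<cz+68)]
    pd=p[(abs(p[:,0]-592)<45)&(abs(p[:,1]+180)<45)&(p[:,2]>75)&(p[:,2]<130)]
    print('cup',cv2.minEnclosingCircle(cup[:,:2].astype(np.float32)),circ(cup[:,:2]),np.median(cup[:,2]),len(cup))
    print('head',cv2.minEnclosingCircle(hd[:,:2].astype(np.float32)),hd.mean(0),hd[:,2].max(),len(hd))
    if len(pd): print('paddle',pd.mean(0),cv2.minAreaRect(pd[:,:2].astype(np.float32)),len(pd))
E
python3 - <<'E'
from h import *
s,t=pickle.load(open('c0.pkl','rb'))
for c in(s,t):
    measure(c)
    W=cloud(c); 
    g=c['pixels'].astype(int)
    # cleaner
    p=W[(W[...,2]>100)&(W[...,0]>600)&(W[...,1]>60)&(W[...,1]<200)&(W[...,0]<760)]; print('bottle',p.mean(0),p[:,2].max())
c=manip.capture('wrist');print(np.round(c['tool_from_camera'],3).tolist(),c['intrinsics'],c['k1'])
E
```

```text
cup ((564.612548828125, -2.1055238246917725), 36.572715759277344) (array([564.84620872,  -1.29868455]), np.float64(35.350426218710936)) 62.82422952667156 802
head ((573.03125, 14.82669734954834), 14.062253952026367) [575.09726621  12.49636627 117.20445956] 123.27082756824882 207
paddle [ 592.92131024 -176.05784976  106.23823615] ((589.7302856445312, -167.7504425048828), (46.129520416259766, 67.11964416503906), 9.867627143859863) 860
bottle [675.93433042 117.08303833 123.66784632] 153.1891045818793
cup ((565.2606201171875, -0.3215031623840332), 36.1190299987793) (array([ 5.64990767e+02, -5.55081955e-01]), np.float64(35.51055660814289)) 61.898876666244405 782
head ((572.087890625, 15.629993438720703), 14.263497352600098) [570.70824502  16.00615819 116.94458432] 124.1300265593344 191
paddle [ 589.58794248 -174.39429663  104.46727785] ((589.1998901367188, -167.4033966064453), (46.22106170654297, 66.97344970703125), 9.588861465454102) 695
bottle [666.33698027 123.34145307 123.88872447] 153.24025496499962
[[0.001, -0.959, -0.283, 70.836], [1.0, 0.001, 0.001, 0.206], [-0.0, -0.283, 0.959, -142.437], [0.0, 0.0, 0.0, 1.0]] [[306.34272383   0.         316.61621866]
 [  0.         306.34272383 198.87147678]
 [  0.           0.           1.        ]] -0.017482397201107204
```

>>> drive_tool([
  {"dx":0.028,"dy":0.038,"rz":3.2,"claw":-1},
  {"dx":0.028,"dy":0.038,"rz":3.2,"claw":-1},
  {"dx":0.028,"dy":0.038,"rz":3.2,"claw":-1},
  {"dx":0.028,"dy":0.038,"rz":3.2,"claw":-1},
  {"dx":0.028,"dy":0.038,"rz":3.2,"claw":-1},
], force=20)

```text
schema error: expected keys dx, dy, dz, rx, ry, rz, claw
```

>>> drive_tool([
  {"dx":0.028,"dy":0.038,"rz":3.2,"claw":-1},
  {"dx":0.028,"dy":0.038,"rz":3.2,"claw":-1},
  {"dx":0.028,"dy":0.038,"rz":3.2,"claw":-1},
  {"dx":0.028,"dy":0.038,"rz":3.2,"claw":-1},
  {"dx":0.028,"dy":0.038,"rz":3.2,"claw":-1},
])

```text
schema error: expected keys dx, dy, dz, rx, ry, rz, claw
```

>>> drive_tool([
  {"dx":0.028,"dy":0.038,"rz":3.2,"claw":-1},
  {"dx":0.028,"dy":0.038,"rz":3.2,"claw":-1},
  {"dx":0.028,"dy":0.038,"rz":3.2,"claw":-1},
  {"dx":0.028,"dy":0.038,"rz":3.2,"claw":-1},
  {"dx":0.028,"dy":0.038,"rz":3.2,"claw":-1},
])

```text
schema error: expected keys dx, dy, dz, rx, ry, rz, claw
```

>>> drive_tool([
  {"dx":0.028,"dy":0.038,"dz":0,"rx":0,"ry":0,"rz":3.2,"claw":-1},
  {"dx":0.028,"dy":0.038,"dz":0,"rx":0,"ry":0,"rz":3.2,"claw":-1},
  {"dx":0.028,"dy":0.038,"dz":0,"rx":0,"ry":0,"rz":3.2,"claw":-1},
  {"dx":0.028,"dy":0.038,"dz":0,"rx":0,"ry":0,"rz":3.2,"claw":-1},
  {"dx":0.028,"dy":0.038,"dz":0,"rx":0,"ry":0,"rz":3.2,"claw":-1},
], force=20)

```text
t: 0.65
eef_pos: [281.7, -365.7, 231.2]
tool_rot: [-3.141, -0.0, 0.529]
force: [0.8, 0.4, -0.4]
width: 0.142
grip_force: 0.0
```

>>> drive_tool([
  {"dx":0.028,"dy":0.038,"dz":0,"rx":0,"ry":0,"rz":3.2,"claw":-1},
  {"dx":0.028,"dy":0.038,"dz":0,"rx":0,"ry":0,"rz":3.2,"claw":-1},
  {"dx":0.028,"dy":0.038,"dz":0,"rx":0,"ry":0,"rz":3.2,"claw":-1},
  {"dx":0.028,"dy":0.038,"dz":0,"rx":0,"ry":0,"rz":3.2,"claw":-1},
  {"dx":0.028,"dy":0.038,"dz":0,"rx":0,"ry":0,"rz":3.2,"claw":-1},
])

```text
t: 1.15
eef_pos: [421.7, -175.6, 231.3]
tool_rot: [3.141, 0.0, 0.809]
force: [1.2, -1.6, 0.1]
width: -0.0
grip_force: 0.0
```

>>> drive_tool([
  {"dx":0.028,"dy":0.038,"dz":0,"rx":0,"ry":0,"rz":3.2,"claw":-1},
  {"dx":0.028,"dy":0.038,"dz":0,"rx":0,"ry":0,"rz":3.2,"claw":-1},
  {"dx":0.028,"dy":0.038,"dz":0,"rx":0,"ry":0,"rz":3.2,"claw":-1},
  {"dx":0.028,"dy":0.038,"dz":0,"rx":0,"ry":0,"rz":3.2,"claw":-1},
  {"dx":0.028,"dy":0.038,"dz":0,"rx":0,"ry":0,"rz":3.2,"claw":-1},
])

```text
t: 1.65
eef_pos: [561.8, 14.3, 231.1]
tool_rot: [-3.142, 0.0, 1.088]
force: [0.9, -0.6, 1.1]
width: 0.001
grip_force: 0.0
```

>>> drive_tool([
  {"dx":0.019,"dy":0.03,"dz":0,"rx":0,"ry":0,"rz":2.8,"claw":-1},
  {"dx":0.011,"dy":0.016,"dz":0,"rx":0,"ry":0,"rz":0,"claw":-1},
  {"dx":0,"dy":0,"dz":0,"rx":0,"ry":0,"rz":0,"claw":-1},
])

```text
t: 1.95
eef_pos: [591.7, 60.1, 230.6]
tool_rot: [-3.141, 0.0, 1.136]
force: [-0.5, 0.2, -0.4]
width: -0.003
grip_force: 0.0
```

```bash
cat >> h.py <<'E'
from scipy.spatial.transform import Rotation as Ro
def wcap():
    c=cap('wrist'); T=np.eye(4); T[:3,:3]=Ro.from_euler('xyz',c['state']['tool_rot']).as_matrix(); T[:3,3]=c['state']['eef_pos']
    c['pose']=T@np.array(c['tool_from_camera']); return c
E
python3 - <<'E'
from h import *
w=wcap(); s=cap('scene'); pickle.dump((w,s),open('c1.pkl','wb'))
print(w['state']['eef_pos'],w['state']['tool_rot'])
for c in (w,s): measure(c)
u,v=[int(x) for x in proj(w,(568,7,80))]
cv2.imwrite('pics/w1.png',cv2.resize(w['pixels'],None,fx=1.25,fy=1.25)); print(u,v)
E
```

```text
[591.74400713  60.10122469 230.55551216] [-3.14095453e+00  3.76436326e-04  1.13597542e+00]
cup ((565.7621459960938, -0.2760109007358551), 35.932342529296875) (array([ 5.65754323e+02, -1.82266114e-01]), np.float64(35.595552349539)) 61.7904534256993 1205
head ((573.2174682617188, 16.819854736328125), 14.146037101745605) [577.9226624   23.84667942 113.57268087] 119.47362810477853 301
cup ((564.3644409179688, -1.1184751987457275), 36.41258239746094) (array([564.74783455,  -0.79592612]), np.float64(35.34791421075362)) 62.80807669910337 803
head ((572.7777099609375, 14.940674781799316), 14.143016815185547) [575.14779885  12.40177429 117.20423275] 123.46850619859072 210
paddle [ 592.92797389 -176.06285503  106.20294235] ((589.99462890625, -167.62603759765625), (46.4188346862793, 66.64949798583984), 8.242650032043457) 857
318 238
```

View pics/w1.png

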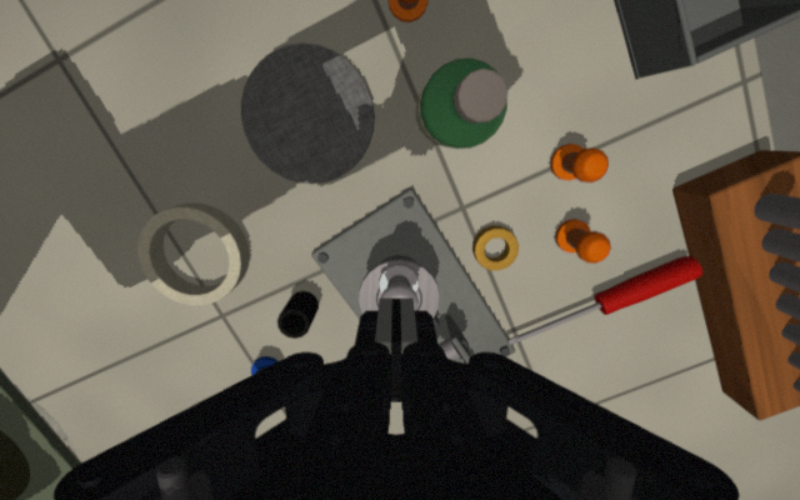

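The wrist view shows the gauge head at (400,285) on the cup disc, just beyond the shut fingers. All views agree on offset of about (7.6, 16.4) mm. Before descending, I'll check how wide the fingers are along tool x, and their tip.

Run:
```python
from h import *
w,s=pickle.load(open('c1.pkl','rb'))
T=np.array(w['pose'])@np.linalg.inv(w['tool_from_camera'])
for n,c in (('w',w),('s',s)):
    W=cloud(c)[c['depth']>0]; p=(W-T[:3,3])@T[:3,:3]
    p=p[(abs(p[:,1])<60)&(p[:,2]>-110)&(p[:,2]<10)&(abs(p[:,0])<60)]
    for z in range(-105,6,10):
        q=p[abs(p[:,2]-z)<5]
        if len(q)>3: print(n,z,len(q),np.round([q[:,0].min(),q[:,0].max(),q[:,1].min(),q[:,1].max()],1))
```

```text
w -95 5231 [  8.5  20.3 -60.   60. ]
w -85 13970 [ -0.3  17.8 -60.   60. ]
w -75 10983 [ -9.3  17.5 -57.9  56.5]
w -65 5368 [ -9.6  17.2 -50.   49.8]
w -55 6096 [-11.8  13.7 -41.3  39.9]
w -45 2195 [-12.9  13.7 -34.7  32.7]
w -35 837 [-12.5  11.6 -14.4  16.3]
w -25 688 [  5.5  11.1 -14.4  12.9]
w -15 579 [  5.4  10.9 -14.3  13. ]
w -5 217 [  5.8  10.9 -13.4  12.4]
s -105 234 [-22.4   5.5  -7.5  49.8]
s -95 313 [-22.3   9.1 -16.3  60. ]
s -85 166 [-20.2   8.9 -19.2  59.9]
s -75 117 [-20.1  -5.4 -40.7  52.2]
s -65 112 [-19.9   5.  -49.2  43.8]
s -55 127 [-16.5   5.2 -39.3  37.7]
s -45 49 [-16.4 -11.2 -26.8  29.8]
s -35 25 [-14.1  -9.5  -7.   10. ]
s -25 47 [-14.2   3.6  -6.7  12.8]
s -15 69 [-14.    3.6  -7.1  12.7]
s -5 23 [-13.9   2.5  -7.6  10.5]
```

>>> drive_tool([
  {"dx":0,"dy":0,"dz":-0.04,"rx":0,"ry":0,"rz":0,"claw":-1},
  {"dx":0,"dy":0,"dz":-0.04,"rx":0,"ry":0,"rz":0,"claw":-1},
  {"dx":0,"dy":0,"dz":-0.04,"rx":0,"ry":0,"rz":0,"claw":-1},
  {"dx":0,"dy":0,"dz":-0.02,"rx":0,"ry":0,"rz":0,"claw":-1},
])

```text
t: 2.45
eef_pos: [587.9, 56.4, 88.4]
tool_rot: [-3.137, 0.003, 1.132]
force: [-0.5, -0.3, -0.2]
width: -0.004
grip_force: 0.0
```

The knuckles above 38 mm are wider and would meet the head, so I'll tilt the tool 10° so the tip leads at the flange.

>>> drive_tool([
  {"dx":0.003,"dy":0.007,"dz":0,"rx":-4.5,"ry":2.1,"rz":0,"claw":-1},
  {"dx":0,"dy":0,"dz":0,"rx":-4.5,"ry":2.1,"rz":0,"claw":-1},
  {"dx":0,"dy":0,"dz":0,"rx":0,"ry":0,"rz":0,"claw":-1},
  {"dx":0,"dy":0,"dz":0,"rx":0,"ry":0,"rz":0,"claw":-1},
])

```text
t: 2.85
eef_pos: [593.5, 64.6, 91.5]
tool_rot: [-3.141, 0.173, 1.134]
force: [0.5, -1.0, 0.7]
width: -0.001
grip_force: 0.0
```

>>> drive_tool([
  {"dx":0.001,"dy":-0.001,"dz":-0.013,"rx":0,"ry":0,"rz":0,"claw":-1},
  {"dx":0.0,"dy":0,"dz":-0.012,"rx":0,"ry":0,"rz":0,"claw":-1},
  {"dx":0,"dy":0,"dz":0,"rx":0,"ry":0,"rz":0,"claw":-1},
  {"dx":-0.004,"dy":-0.009,"dz":0,"rx":0,"ry":0,"rz":0,"claw":-1},
  {"dx":0,"dy":0,"dz":0,"rx":0,"ry":0,"rz":0,"claw":-1},
])

```text
t: 3.35
eef_pos: [590.4, 54.3, 66.4]
tool_rot: [-3.141, 0.174, 1.134]
force: [0.1, -0.4, 0.6]
width: -0.0
grip_force: 0.0
```

>>> drive_tool([
  {"dx":0,"dy":0,"dz":0,"rx":0,"ry":0,"rz":0,"claw":-1},
  {"dx":0,"dy":0,"dz":0,"rx":0,"ry":0,"rz":0,"claw":-1},
])

```text
t: 3.55
eef_pos: [591.3, 55.6, 66.7]
tool_rot: [3.141, 0.173, 1.134]
force: [0.5, -1.1, 0.2]
width: -0.003
grip_force: 0.0
```

Run:
```python
from h import *
s=cap('scene'); t=cap('top'); print(s['state']['eef_pos'],s['state']['tool_rot'])
measure(s)
cv2.imwrite('pics/s2.png',cv2.resize(s['pixels'][160:260,230:370],None,fx=5,fy=5,interpolation=cv2.INTER_CUBIC))
```

```text
[591.29169304  55.57108509  66.74386275] [3.14081883 0.17271945 1.13419088]
cup ((564.7373657226562, -1.5861998796463013), 36.37724304199219) (array([564.91615968,  -0.94868904]), np.float64(35.46303526055494)) 62.875474878944374 804
head ((572.8737182617188, 14.837874412536621), 14.177684783935547) [575.18212883  12.36853272 117.28449667] 123.79988183127716 210
paddle [ 592.9080477  -176.07636057  106.20524441] ((589.9032592773438, -167.65164184570312), (46.049835205078125, 66.53975677490234), 7.408641338348389) 857
```

View pics/s2.png

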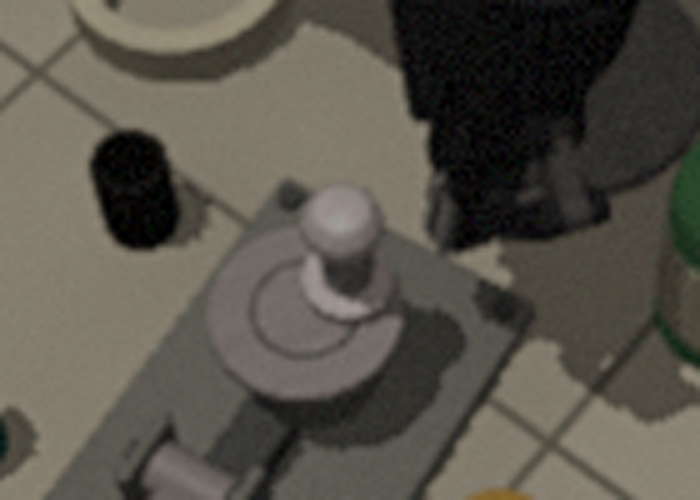

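The fingers are beside the cup and clear of everything. The gauge head is at crop (342,220) and the ring centre at (303,305). I'll approach to just short of contact, then push slowly.

>>> drive_tool([
  {"dx":-0.0025,"dy":-0.0055,"dz":0,"rx":0,"ry":0,"rz":0,"claw":-1},
  {"dx":-0.0025,"dy":-0.0055,"dz":0,"rx":0,"ry":0,"rz":0,"claw":-1},
  {"dx":0,"dy":0,"dz":0,"rx":0,"ry":0,"rz":0,"claw":-1},
  {"dx":-0.0008,"dy":-0.0018,"dz":0,"rx":0,"ry":0,"rz":0,"claw":-1},
  {"dx":-0.0008,"dy":-0.0018,"dz":0,"rx":0,"ry":0,"rz":0,"claw":-1},
])

```text
t: 4.15
eef_pos: [584.4, 40.8, 66.3]
tool_rot: [3.141, 0.173, 1.134]
force: [0.8, 0.1, -0.6]
width: -0.002
grip_force: 0.3
```

>>> drive_tool([
  {"dx":-0.0008,"dy":-0.0018,"dz":0,"rx":0,"ry":0,"rz":0,"claw":-1},
  {"dx":-0.0008,"dy":-0.0018,"dz":0,"rx":0,"ry":0,"rz":0,"claw":-1},
  {"dx":-0.0008,"dy":-0.0018,"dz":0,"rx":0,"ry":0,"rz":0,"claw":-1},
  {"dx":-0.0008,"dy":-0.0018,"dz":0,"rx":0,"ry":0,"rz":0,"claw":-1},
  {"dx":0,"dy":0,"dz":0,"rx":0,"ry":0,"rz":0,"claw":-1},
])

```text
t: 4.65
eef_pos: [581.1, 33.5, 66.3]
tool_rot: [-3.141, 0.174, 1.134]
force: [-0.3, -0.6, 0.3]
width: -0.003
grip_force: 0.0
```

Run:
```python
from h import *
s=cap('scene'); e=s['state']['eef_pos']-[565.2,-.6,0]; print(s['state']['eef_pos'],'along',e@[.42,.907,0],'lat',e@[.907,-.42,0])
measure(s)
```

```text
[581.06173921  33.47611216  66.32285044] along 37.568964198501746 lat 0.07463035024043922
cup ((564.650634765625, -1.044344186782837), 36.33133316040039) (array([564.84282165,  -1.42789988]), np.float64(35.35521949631397)) 62.764893910934745 724
head ((578.7593383789062, 27.134340286254883), 35.76934814453125) [577.24339094  15.43052685 118.39982824] 129.85274719317886 362
paddle [ 592.94300111 -176.08543842  106.28495883] ((590.2479858398438, -167.54177856445312), (46.23306655883789, 66.67669677734375), 7.780496120452881) 854
```

```bash
sed -i "s/p=W\[c\['depth'\]>0\]; d=/p=W[(c['depth']>0)\&(c['pixels'].mean(-1)>60)]; d=/" h.py
cat >> h.py <<'E'
def off(c,c0=(566,0),cz=62):
    W=cloud(c); m=(c['depth']>0)&(c['pixels'].mean(-1)>60); p=W[m]; d=np.hypot(p[:,0]-c0[0],p[:,1]-c0[1])
    f=lambda q:np.array(cv2.minEnclosingCircle(q[:,:2].astype(np.float32))[0])
    cu=f(p[(d<45)&(abs(p[:,2]-cz)<5)]); h=p[(d<45)&(p[:,2]>cz+44)&(p[:,2]<cz+68)]
    print('head-cup',f(h)-cu,'n',len(h),'r',cv2.minEnclosingCircle(h[:,:2].astype(np.float32))[1])
E
python3 - <<'E'
from h import *
s=cap('scene'); off(s); off(pickle.load(open('c0.pkl','rb'))[0])
cv2.imwrite('pics/s3.png',cv2.resize(s['pixels'][160:260,230:370],None,fx=5,fy=5,interpolation=cv2.INTER_CUBIC))
E
```

```text
head-cup [-0.14630127 18.21386886] n 217 r 24.800260543823242
head-cup [ 8.09857178 15.82052803] n 195 r 13.982647895812988
```

View pics/s3.png

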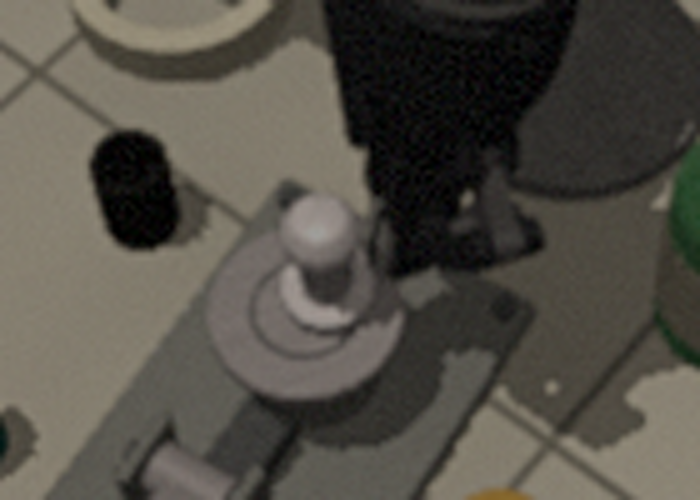

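The gauge stands upright and has slid: its head is now at crop (320,230), nearer the ring centre (303,305). I'll keep pushing, stop a little short, back off and measure.

>>> drive_tool([
  {"dx":-0.0008,"dy":-0.0018,"dz":0,"rx":0,"ry":0,"rz":0,"claw":-1},
  {"dx":-0.0008,"dy":-0.0018,"dz":0,"rx":0,"ry":0,"rz":0,"claw":-1},
  {"dx":-0.0008,"dy":-0.0018,"dz":0,"rx":0,"ry":0,"rz":0,"claw":-1},
  {"dx":-0.0006,"dy":-0.0014,"dz":0,"rx":0,"ry":0,"rz":0,"claw":-1},
  {"dx":0,"dy":0,"dz":0,"rx":0,"ry":0,"rz":0,"claw":-1},
])

```text
t: 5.25
eef_pos: [578.1, 26.7, 66.3]
tool_rot: [-3.142, 0.174, 1.134]
force: [-0.4, -0.9, -0.3]
width: -0.0
grip_force: 0.0
```

>>> drive_tool([
  {"dx":0.0,"dy":0.0,"dz":0,"rx":0,"ry":0,"rz":0,"claw":-1},
  {"dx":0.003,"dy":0.0065,"dz":0,"rx":0,"ry":0,"rz":0,"claw":-1},
  {"dx":0.009,"dy":0.0195,"dz":0,"rx":0,"ry":0,"rz":0,"claw":-1},
  {"dx":0.013,"dy":0.028,"dz":0,"rx":0,"ry":0,"rz":0,"claw":-1},
  {"dx":0,"dy":0,"dz":0,"rx":0,"ry":0,"rz":0,"claw":-1},
])

```text
t: 5.75
eef_pos: [605.9, 85.3, 66.3]
tool_rot: [3.139, 0.17, 1.137]
force: [-0.7, -1.0, -0.2]
width: -0.002
grip_force: 0.0
```

Run:
```python
from h import *
s=cap('scene'); t=cap('top');w=wcap();pickle.dump((s,t,w),open('c2.pkl','wb')); 
for c in(s,t): off(c)
```

```text
head-cup [0.97515869 2.08352563] n 199 r 14.342365264892578
head-cup [-0.0199585   2.40284932] n 188 r 14.191601753234863
```

Offset is now about (0.8, 2.2) mm, which matches the finger geometry (2.3 mm). One more light tap of that length.

>>> drive_tool([
  {"dx":-0.012,"dy":-0.026,"dz":0,"rx":0,"ry":0,"rz":0,"claw":-1},
  {"dx":-0.01,"dy":-0.0215,"dz":0,"rx":0,"ry":0,"rz":0,"claw":-1},
  {"dx":0,"dy":0,"dz":0,"rx":0,"ry":0,"rz":0,"claw":-1},
  {"dx":-0.001,"dy":-0.002,"dz":0,"rx":0,"ry":0,"rz":0,"claw":-1},
  {"dx":-0.001,"dy":-0.002,"dz":0,"rx":0,"ry":0,"rz":0,"claw":-1},
])

```text
t: 6.4
eef_pos: [579.7, 29.8, 66.5]
tool_rot: [3.141, 0.173, 1.134]
force: [-0.6, -0.0, 0.9]
width: -0.001
grip_force: 0.0
```

>>> drive_tool([
  {"dx":-0.0005,"dy":-0.0015,"dz":0,"rx":0,"ry":0,"rz":0,"claw":-1},
  {"dx":-0.0005,"dy":-0.001,"dz":0,"rx":0,"ry":0,"rz":0,"claw":-1},
  {"dx":-0.0005,"dy":-0.001,"dz":0,"rx":0,"ry":0,"rz":0,"claw":-1},
  {"dx":-0.0005,"dy":-0.001,"dz":0,"rx":0,"ry":0,"rz":0,"claw":-1},
  {"dx":0,"dy":0,"dz":0,"rx":0,"ry":0,"rz":0,"claw":-1},
])

```text
t: 6.9
eef_pos: [577.2, 25.0, 66.3]
tool_rot: [3.142, 0.173, 1.134]
force: [0.4, 0.0, 0.4]
width: 0.001
grip_force: 0.2
```

>>> drive_tool([
  {"dx":0.0,"dy":0.0,"dz":0,"rx":0,"ry":0,"rz":0,"claw":-1},
  {"dx":0.003,"dy":0.0065,"dz":0,"rx":0,"ry":0,"rz":0,"claw":-1},
  {"dx":0.009,"dy":0.0195,"dz":0,"rx":0,"ry":0,"rz":0,"claw":-1},
  {"dx":0.013,"dy":0.028,"dz":0,"rx":0,"ry":0,"rz":0,"claw":-1},
  {"dx":0,"dy":0,"dz":0,"rx":0,"ry":0,"rz":0,"claw":-1},
])

```text
t: 7.4
eef_pos: [604.8, 83.3, 66.4]
tool_rot: [3.139, 0.17, 1.137]
force: [0.5, -0.4, -0.5]
width: -0.004
grip_force: 0.0
```

Run:
```python
from h import *
s=cap('scene'); t=cap('top');w=wcap();pickle.dump((s,t,w),open('c3.pkl','wb')); 
for c in(s,t): off(c)
for c in pickle.load(open('c2.pkl','rb'))[:2]: off(c)
a=cv2.resize(s['pixels'][170:250,250:330],None,fx=5,fy=5,interpolation=cv2.INTER_CUBIC)
b=cv2.resize(t['pixels'][170:250,310:390],None,fx=5,fy=5,interpolation=cv2.INTER_CUBIC)
cv2.imwrite('pics/s4.png',np.hstack([a,b]))
```

```text
head-cup [ 0.74511719 -0.1160593 ] n 200 r 14.384747505187988
head-cup [-0.12774658  0.23086378] n 190 r 14.33157730102539
head-cup [0.97515869 2.08352563] n 199 r 14.342365264892578
head-cup [-0.0199585   2.40284932] n 188 r 14.191601753234863
```

View pics/s4.png

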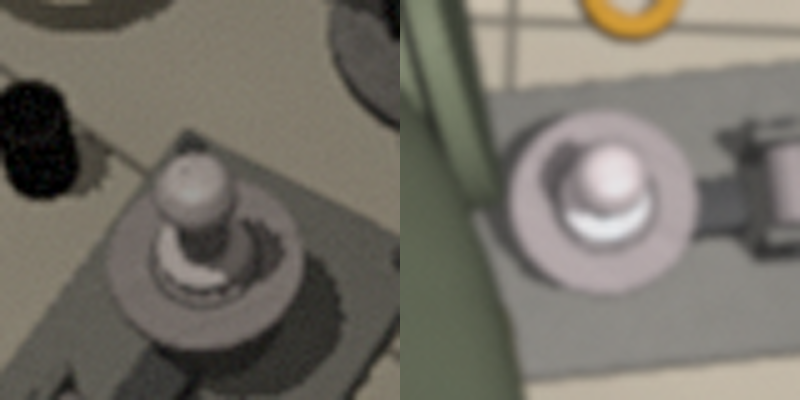

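Both views show the gauge upright in the cup's middle, with an even margin inside the ring. The offset is within about 0.7 mm: scene head at (195,190), top head at (610,175). Now I'll lift away, straighten the tool and go over to the paddle.

>>> drive_tool([
  {"dx":0,"dy":0,"dz":0.04,"rx":0,"ry":0,"rz":0,"claw":-1},
  {"dx":0,"dy":0,"dz":0.04,"rx":0,"ry":0,"rz":0,"claw":-1},
  {"dx":0,"dy":0,"dz":0.04,"rx":4.5,"ry":-2.1,"rz":0,"claw":-1},
  {"dx":0,"dy":0,"dz":0.03,"rx":4.5,"ry":-2.1,"rz":0,"claw":-1},
  {"dx":-0.002,"dy":-0.03,"dz":0,"rx":0,"ry":0,"rz":0,"claw":-1},
])

```text
t: 8.05
eef_pos: [601.9, 49.4, 222.2]
tool_rot: [3.133, -0.007, 1.135]
force: [0.9, 0.2, -0.1]
width: 0.0
grip_force: 0.0
```

>>> drive_tool([
  {"dx":-0.002,"dy":-0.048,"dz":0,"rx":0,"ry":0,"rz":0,"claw":-1},
  {"dx":-0.002,"dy":-0.048,"dz":0,"rx":0,"ry":0,"rz":0,"claw":-1},
  {"dx":-0.002,"dy":-0.048,"dz":0,"rx":0,"ry":0,"rz":0,"claw":-1},
  {"dx":-0.002,"dy":-0.048,"dz":0,"rx":0,"ry":0,"rz":0,"claw":-1},
  {"dx":-0.002,"dy":-0.04,"dz":0,"rx":0,"ry":0,"rz":0,"claw":-1},
])

```text
t: 8.55
eef_pos: [589.2, -185.8, 216.4]
tool_rot: [-3.141, 0.001, 1.133]
force: [0.5, -1.3, -0.3]
width: -0.0
grip_force: 0.0
```

>>> drive_tool([
  {"dx":0,"dy":0,"dz":0,"rx":0,"ry":0,"rz":0,"claw":-1},
  {"dx":0,"dy":0,"dz":0,"rx":0,"ry":0,"rz":0,"claw":-1},
])

```text
t: 8.75
eef_pos: [589.5, -184.0, 216.1]
tool_rot: [-3.141, -0.0, 1.132]
force: [0.5, -0.1, 1.2]
width: 0.005
grip_force: 0.0
```

Run:
```python
from h import *
s,t=pickle.load(open('c0.pkl','rb'))
for c in(s,t):
    p=cloud(c)[c['depth']>0]
    r=p[:,:2]-[565.2,-.6]
    for th in (8.7,):
        a=np.radians(th); al=r@[np.sin(a),-np.cos(a)]; la=r@[np.cos(a),np.sin(a)]
        q=(al>165)&(al<210)&(abs(la)<40)&(p[:,2]>85)&(p[:,2]<130)
        print('al',al[q].min(),al[q].max(),'la',np.percentile(la[q],[1,99]),p[q][:,2].max())
print(manip.read_state()['eef_pos'])
w=wcap(); off(w)
```

```text
al 165.0036974107265 202.46120538536482 la [-22.49285271  21.69773265] 118.52244588807048
al 165.00049947322944 202.06280643761073 la [-24.05147078  20.82872937] 118.26519016025838
[ 589.51347036 -183.99335571  216.08901871]
head-cup [-4.95349121 -9.43485492] n 131 r 9.424442291259766
```

>>> drive_tool([
  {"dx":0.003,"dy":-0.002,"dz":-0.04,"rx":0,"ry":0,"rz":0,"claw":-1},
  {"dx":0,"dy":0,"dz":-0.034,"rx":0,"ry":0,"rz":0,"claw":-1},
  {"dx":0,"dy":0,"dz":-0.018,"rx":0,"ry":0,"rz":0,"claw":-1},
  {"dx":0,"dy":0,"dz":0,"rx":0,"ry":0,"rz":0,"claw":-1},
  {"dx":0,"dy":0,"dz":0,"rx":0,"ry":0,"rz":0,"claw":-1},
])

```text
t: 9.3
eef_pos: [593.7, -184.0, 124.9]
tool_rot: [3.141, -0.0, 1.136]
force: [0.4, 0.6, 1.0]
width: 0.003
grip_force: 0.0
```

>>> drive_tool([
  {"dx":0,"dy":0,"dz":-0.004,"rx":0,"ry":0,"rz":0,"claw":-1},
  {"dx":0,"dy":0,"dz":-0.004,"rx":0,"ry":0,"rz":0,"claw":-1},
  {"dx":0,"dy":0,"dz":-0.004,"rx":0,"ry":0,"rz":0,"claw":-1},
  {"dx":0,"dy":0,"dz":-0.004,"rx":0,"ry":0,"rz":0,"claw":-1},
  {"dx":0,"dy":0,"dz":-0.004,"rx":0,"ry":0,"rz":0,"claw":-1},
])

```text
t: 9.8
eef_pos: [594.7, -186.1, 106.3]
tool_rot: [3.136, 0.0, 1.135]
force: [-1.0, -0.6, 7.6]
width: 0.001
grip_force: 3.3
```

>>> drive_tool([
  {"dx":0,"dy":0,"dz":-0.004,"rx":0,"ry":0,"rz":0,"claw":-1},
  {"dx":0,"dy":0,"dz":-0.004,"rx":0,"ry":0,"rz":0,"claw":-1},
  {"dx":0,"dy":0,"dz":-0.004,"rx":0,"ry":0,"rz":0,"claw":-1},
  {"dx":0,"dy":0,"dz":-0.004,"rx":0,"ry":0,"rz":0,"claw":-1},
  {"dx":0,"dy":0,"dz":-0.004,"rx":0,"ry":0,"rz":0,"claw":-1},
])

```text
t: 10.3
eef_pos: [595.4, -186.8, 86.7]
tool_rot: [3.134, 0.001, 1.135]
force: [0.2, -3.3, 8.1]
width: 0.0
grip_force: 3.5
```

>>> drive_tool([
  {"dx":0,"dy":0,"dz":-0.004,"rx":0,"ry":0,"rz":0,"claw":-1},
  {"dx":0,"dy":0,"dz":-0.004,"rx":0,"ry":0,"rz":0,"claw":-1},
  {"dx":0,"dy":0,"dz":-0.004,"rx":0,"ry":0,"rz":0,"claw":-1},
  {"dx":0,"dy":0,"dz":-0.004,"rx":0,"ry":0,"rz":0,"claw":-1},
  {"dx":0,"dy":0,"dz":-0.003,"rx":0,"ry":0,"rz":0,"claw":-1},
])

```text
t: 10.8
eef_pos: [595.7, -187.2, 67.6]
tool_rot: [3.134, 0.001, 1.135]
force: [-0.2, -4.3, 7.0]
width: 0.002
grip_force: 3.4
```

>>> drive_tool([
  {"dx":0,"dy":0,"dz":-0.003,"rx":0,"ry":0,"rz":0,"claw":-1},
  {"dx":0,"dy":0,"dz":-0.003,"rx":0,"ry":0,"rz":0,"claw":-1},
  {"dx":0,"dy":0,"dz":-0.003,"rx":0,"ry":0,"rz":0,"claw":-1},
  {"dx":0,"dy":0,"dz":-0.002,"rx":0,"ry":0,"rz":0,"claw":-1},
  {"dx":0,"dy":0,"dz":0,"rx":0,"ry":0,"rz":0,"claw":-1},
])

```text
t: 11.3
eef_pos: [595.5, -187.0, 56.1]
tool_rot: [3.135, 0.001, 1.135]
force: [2.1, -3.0, 5.0]
width: -0.003
grip_force: 2.4
```

>>> drive_tool([
  {"dx":0,"dy":0,"dz":-0.002,"rx":0,"ry":0,"rz":0,"claw":-1},
  {"dx":0,"dy":0,"dz":-0.002,"rx":0,"ry":0,"rz":0,"claw":-1},
  {"dx":0,"dy":0,"dz":-0.002,"rx":0,"ry":0,"rz":0,"claw":-1},
  {"dx":0,"dy":0,"dz":-0.001,"rx":0,"ry":0,"rz":0,"claw":-1},
  {"dx":0,"dy":0,"dz":0,"rx":0,"ry":0,"rz":0,"claw":-1},
])

```text
t: 11.8
eef_pos: [595.5, -187.1, 50.4]
tool_rot: [3.134, 0.001, 1.135]
force: [-0.6, -4.5, 10.3]
width: 0.002
grip_force: 5.8
```

>>> drive_tool([
  {"dx":0,"dy":0,"dz":-0.001,"rx":0,"ry":0,"rz":0,"claw":-1},
  {"dx":0,"dy":0,"dz":-0.001,"rx":0,"ry":0,"rz":0,"claw":-1},
  {"dx":0,"dy":0,"dz":0,"rx":0,"ry":0,"rz":0,"claw":-1},
])

```text
t: 12.1
eef_pos: [595.6, -187.1, 50.2]
tool_rot: [3.133, 0.001, 1.135]
force: [-4.0, -3.1, 21.2]
width: -0.001
grip_force: 10.5
```

The force rises with no further motion, so the lever is at its stop. I'll release straight up and check.

>>> drive_tool([
  {"dx":0,"dy":0,"dz":0.004,"rx":0,"ry":0,"rz":0,"claw":-1},
  {"dx":0,"dy":0,"dz":0.02,"rx":0,"ry":0,"rz":0,"claw":-1},
  {"dx":0,"dy":0,"dz":0.045,"rx":0,"ry":0,"rz":0,"claw":-1},
  {"dx":0,"dy":0,"dz":0.045,"rx":0,"ry":0,"rz":0,"claw":-1},
  {"dx":0,"dy":-0.03,"dz":0.03,"rx":0,"ry":0,"rz":0,"claw":-1},
])

```text
t: 12.6
eef_pos: [594.2, -213.0, 192.8]
tool_rot: [3.139, -0.002, 1.138]
force: [1.9, -0.4, -0.9]
width: 0.0
grip_force: 0.0
```

>>> drive_tool([
  {"dx":-0.03,"dy":-0.04,"dz":0,"rx":0,"ry":0,"rz":0,"claw":-1},
  {"dx":-0.03,"dy":-0.04,"dz":0,"rx":0,"ry":0,"rz":0,"claw":-1},
  {"dx":-0.03,"dy":-0.04,"dz":0,"rx":0,"ry":0,"rz":0,"claw":-1},
  {"dx":-0.03,"dy":-0.04,"dz":0,"rx":0,"ry":0,"rz":0,"claw":-1},
  {"dx":0,"dy":0,"dz":0,"rx":0,"ry":0,"rz":0,"claw":-1},
])

```text
t: 13.1
eef_pos: [469.5, -379.4, 189.2]
tool_rot: [-3.141, 0.002, 1.128]
force: [0.2, -0.3, -0.0]
width: -0.004
grip_force: 0.0
```

Run:
```python
from h import *
s=cap('scene'); t=cap('top')
for c in(s,t):
    off(c,cz=87)
    p=cloud(c)[(c['depth']>0)&(c['pixels'].mean(-1)>60)]; d=np.hypot(p[:,0]-566,p[:,1])
    print('cup z',np.median(p[(d<33)&(d>20)&(p[:,2]>50)&(p[:,2]<100)][:,2]))
    d=np.hypot(p[:,0]-596.5,p[:,1]+193); print('paddle z',np.median(p[d<12][:,2]))
cv2.imwrite('pics/s5.png',s['pixels'])
```

```text
head-cup [0.13922119 0.90765953] n 212 r 14.094697952270508
cup z 87.74285541462928
paddle z 51.041081705762565
head-cup [-0.31054688  0.63440549] n 197 r 14.183229446411133
cup z 86.82907481613097
paddle z 49.76482405735197
```

View pics/s5.png

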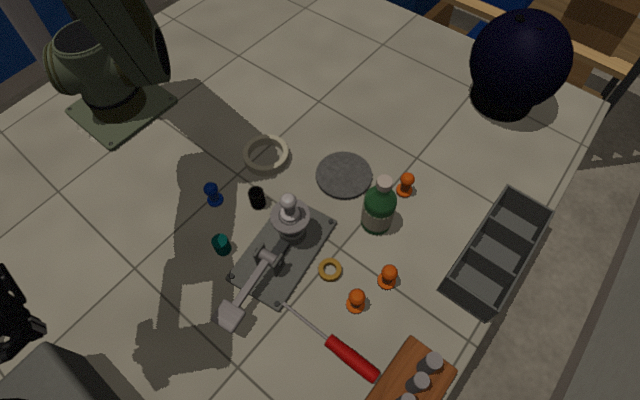

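The cup is up 25 mm, with its face at about 87 mm, and the paddle is down at 50 mm at scene (230,315). The gauge stands upright and centred within about 1 mm at (289,213), and the bystanders haven't moved.

```bash
python3 -c "
from workcell import manip
print(manip.hand_in())"
```

```text
the job is handed in; nothing more can be done
None
```

The job is handed in: the gauge stands upright within about 1 mm of the cup's centre, the lever is fully down with the cup raised 25 mm, the hand is clear, the other things look unmoved, and it took about 13 of the 48 s.

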